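# Drag the loading slide home and load the bearing

## Robot

A 6-joint arm with a two-finger parallel gripper is mounted at the origin on a cart in front of the work surface, level with it; the furniture and walls round the work are solid. World frame = base frame: x ahead of the robot, y to its left, z up, the work surface at z = 0. Lengths are in m, angles in degrees, forces in N, time in s.
With the tool pointing down it reaches from about 0.25 to 0.8 m from the base axis. Payload 3.9 kg.
Tool frame: the origin (TCP) lies on the front face of the gripper's body, between the roots of the fingers; the fingertips stand 73 mm ahead of it and the grasp point (between the pads) lies 54 mm ahead of it (arm.tip_extent is the distance from the TCP to the fingertips, in m); x points along the fingers, z is the direction in which the jaws open and shut, and the axes are right-handed (so a half turn about x gives the same grasp; the last joint's range is limited). The gripper opens to 85 mm and grips with 20 to 120 N. Pads are 22 mm wide; open, the fingers measure 114 mm over their backs; the gripper's body (76 mm by 85 mm) begins 54 mm behind the grasp point. The pads swing forward as they close: fully open they stand 13 mm farther back than shut.
Start: joints at [-70.989, 14.897, -7.913, 67.191, 0, 90], TCP at [0.171, -0.496, 0.304] pointing down, gripper open.
Joint ranges: [-159.42, 159.42], [-47.68, 98.78], [-73.54, 78.23], [-108.79, 121.32], [-90, 84.71], [-180, 180]. Speed limits (degrees/s): [147.25, 147.25, 180, 180, 180, 180].

## Interface

Orientations are given as a 3x3 rotation matrix whose columns are the frame's x, y, z axes.
In Python, from rig import readout, viewer, arm gives the robot as it stands. The module is installed in compiled form; this text tells all that it offers.
- The arm moves only by the shell command python3 -m pendant 'ROWS' [FORCE]. ROWS is JSON, a list of rows, each an object with "delta_pos": the shift along the tool's x, y, z in mm, a list of three; "turn": the turn, a rotation vector about the tool's x, y, z in rad, a list of three; "grip": the opening, from -1 (shut) to 1 (fully open). A call has 1 to 8 rows; each row is the pose to reach, as a shift and turn from the pose measured when the call began, along the tool's axes at that moment; what a row does not reach only later rows make up. A row lasts 1/12 s, in which the tool goes at most 41.7 mm and 7.16 degrees, less where a joint would pass 70% of its speed; a pose out of reach is approached as far as the arm can. A call with a gripper value outside its range is refused whole. The fingers move at their own pace and stop on an object; FORCE is the grip in N (left out, the last holds). Time passes only in rows, so rows that repeat a pose let the fingers close. It gives the time, the measured TCP pose, the force and the opening at its end, in the units of the state.
- readout.state(): the state, without advancing time (a new reading comes with each control period).
- viewer.grab_frame(name): name is "side" or "top" or "wrist"; returns the picture (420x560x3 uint8, red, green, blue); there is no depth.
- viewer.camera_info(name): a dict with "camera_matrix" (3x3 intrinsics, pixels), "distortion" ([k1, k2, p1, p2, k3] as OpenCV has them; the pictures are not rectified), "R" (3x3) and "t" (3): a world point X has camera coordinates R X + t; the wrist camera has in their place "T_tool_cam" (4x4, takes a point from camera to tool coordinates, whose origin is the TCP and whose axes are the tool frame's). Camera axes: x right, y down, z forward; pixel columns grow to the right and rows downward; lengths in m; the calibration is good to about 2 mm. A picture is of the moment at which its call begins: read the wrist's pose just before it. camera_info takes no time and is no camera call.
- arm.job_done(): hands the job in, once; it reports no verdict.
The state is a dict: "time_s": time; "joint_pos": joint angles; "qvel": joint speeds; "effort": joint torques, N m; "tcp_pos": TCP position; "tcp_rot": TCP orientation; "force": force on the tool from outside, world axes, zero at the start; "torque": the same for the moment, N m; "finger_gap": finger opening in m.
Only numpy, scipy, OpenCV 4.12 (cv2) and the standard library are available. Lean on these libraries where they do the work, as an engineer would, in place of code of your own. Each camera call takes 0.05 s, during which the arm holds its last target. There are 200 camera calls.

## Task

Bring the loading station's flat, handleless slide plate out: press down gently on its black rubber pad with the fingers (never more than 25 N on the station) and drag it back towards you until it is fully home against the brass stop. Then take the bearing from the wooden tray and set it down flat, without dropping it, on the plate's seat between the four brass pins; leave the plate home and the grey piston where it stands.

Things in the scene. Friction and masses are not known exactly. Their poses are not given: they have to be found in the camera images.
- station: Loading station, 360 x 156 mm, x -170 to +190. Origin on the bench under the slideway; x along it away from the robot, y left. On its base lies a bed, hinged at x = 150, z = 40 mm, whose front is raised by 0 to 0.1 rad: set anew each time, not measured, locked. Rails and brass stop are flush with the slide plate's top. Blue hood over x = 62 to 190, roof up to 88, dial up to 130 mm high.
- slide (a joint): Flat aluminium slide plate, 230 (x) x 110 x 10 mm, captive in the bed's slideway, no handle; its rear stays under the hood. Value: m dragged towards the robot (-x), 0 to 0.02 at the start, 0.1 at the stop. Front edge at station x = -0.055 - value. Press on its black rubber pad (70 x 90 mm, centre 45 mm behind that edge). It drags with about 5 N: pressing with under 11 N slips.
- stop (a point): Middle of the brass stop's rear face, at station x = -155 mm, 40 mm above the bench, with the bed level; axes as the station's, fixed to its base. The plate's top is 40 mm above the bench there when level, up to 31 mm more when tilted: 40 mm + (150 mm - station x) x tilt. The rubber pad stands 6 mm above the plate, sinks 5 mm under 7 N, then is hard: feel for it and follow it.
- seat_home (a point): Point fixed to the base at station x = +10, y = 0 mm, 40 mm above the bench: where the centre of the slide plate's bearing seat is once the plate is home (level bed; tilted, the seat is up to 14 mm higher there). The seat is flat plate ringed by four brass pins, 6 mm thick and 6 mm high, on the diagonals (45 degrees to the station's axes), 30 mm from the centre: 3.5 mm play round the bearing.
- bearing: Steel ball bearing lying flat on the floor of the wooden tray, 47 mm across, 14 mm high, 0.13 kg; origin at the centre of its underside. Grip it across its diameter; over the seat the fingers should stand along the station's y, between the pins.
- wood_tray: Shallow open wooden tray, 119 (x) x 228 (y) x 36 mm, walls 9 mm, inner floor 6 mm above its underside; origin at the centre of its underside; stands loose on the bench, 0.6 kg. The bearing lies in it; grip the bearing along the tray's y, where there is room.
- piston_1: Grey piston standing between the tray and the station, 66 x 63 x 54 mm, a bystander; origin at the centre of its underside.
Not all that is in view belongs to the job. Leave any turquoise look-alike of the bearing alone.

How it is judged (in metres and radians):
On the way:
1. the slide plate is home, within 2.5 mm of the stop, the bearing not yet over the seat (value of joint slide above 0.0975 m and horizontal distance between bearing and seat_home above 0.1 m), for 0.2 s.
At the end, for the whole second after the job is handed in: The slide plate is within 3.5 mm of the stop, and the bearing lies flat and still on its seat between the four pins (centre within 6 mm of the seat's, tilted less than 0.14 rad) (value of joint slide above 0.0965 m and horizontal distance between bearing and seat_home below 0.006 m and z of bearing in the frame of seat_home below 0.017 m and (angle between bearing's own z axis and vertical below 0.14 rad or angle between bearing's own z axis and vertical above 3 rad) and linear speed of bearing below 0.01 m/s); the robot touches nothing.
It fails at once if the fingers press on the station (its bed, slide plate, hood) with more than 25 N (contact force between the fingers and station above 25 N).
It fails at once if the bearing is dropped onto the seat: it moves faster than 0.35 m/s there (a fall of over 6 mm), let go by the fingers (contact force between the fingers and bearing below 0.1 N and horizontal distance between bearing and seat_home below 0.04 m and linear speed of bearing above 0.35 m/s).
It fails at once if the piston is moved more than 20 mm (distance of piston_1 from where it was at the start of the episode above 0.02 m).
It also fails if it takes over 61 s, if anything falls off the work surface, if the arm or the gripper's body presses on something with over 40 N, if the wrist force passes 120 N, or if a joint passes its speed limit or range.

## Working session

There is one attempt and no reset: what is moved stays moved. The work goes in short steps, Python scripts to look and compute and a shell command to move; the robot and the scene stay as the last step left them, time stands still between calls to the robot, and variables do not carry over. Pictures are saved under pics/ and viewed, about 8 in all and at most 12, crops included, and the job is handed in when it is done.

```bash
mkdir -p pics; cat > h.py <<'E'
import numpy as np,cv2
from rig import readout,viewer,arm
def save(n,f):
    s=readout.state(); im=viewer.grab_frame(n); cv2.imwrite(f'pics/{f}.png',im[:,:,::-1]); np.save(f'pics/{f}.npy',np.c_[np.array(s['tcp_rot']).reshape(3,3),np.array(s['tcp_pos'])]); return im
def cam(n,f=None):
    c=viewer.camera_info(n);K=np.array(c['camera_matrix'],float);D=np.array(c['distortion'],float)
    if 'R' in c: R=np.array(c['R']);t=np.array(c['t'])
    else:
        P=np.load(f'pics/{f}.npy');T=np.eye(4);T[:3]=P
        M=np.linalg.inv(T@np.array(c['T_tool_cam']));R=M[:3,:3];t=M[:3,3]
    return K,D,R,t
def ray(n,uv,z,f=None):
    K,D,R,t=cam(n,f);p=cv2.undistortPoints(np.array(uv,float).reshape(-1,1,2),K,D).reshape(-1,2)
    C=-R.T@t;d=np.c_[p,np.ones(len(p))]@R
    return C+d*((np.asarray(z)-C[2])/d[:,2])[:,None]
def proj(n,X,f=None):
    K,D,R,t=cam(n,f);return cv2.projectPoints(np.array(X,float).reshape(-1,1,3),cv2.Rodrigues(R)[0],t,K,D)[0].reshape(-1,2)
E
python3 - <<'E'
from h import *
a=save('top','top0');b=save('side','side0')
for n in('top','side'):
    K,D,R,t=cam(n);print(n,-R.T@t,R[2],K[0,0])
s=readout.state();print(s['time_s'],s['tcp_rot'],s['finger_gap'],s['force'])
print(np.array(viewer.camera_info('wrist')['T_tool_cam']).round(3))
E
```

```text
top [ 0.502924   -0.18377966  0.98922676] [ 0.09022428  0.03471384 -0.9953163 ] 406.2420936892464
side [0.442021   0.5342932  0.55668834] [ 0.16212021 -0.79328957 -0.58686345] 470.4623794963589
0.1 [[-6.05069354e-04  9.45439050e-01  3.25798462e-01]
 [ 1.70324228e-03  3.25799023e-01 -9.45437515e-01]
 [-9.99998366e-01 -1.71415516e-05 -1.80744277e-03]] 0.08550051652880546 [ 1.18807639 -0.39386399 -0.50139297]
[[ 0.    -0.289  0.957 -0.07 ]
 [ 0.    -0.957 -0.289  0.074]
 [ 1.     0.    -0.     0.001]
 [ 0.     0.     0.     1.   ]]
```

View pics/top0.png

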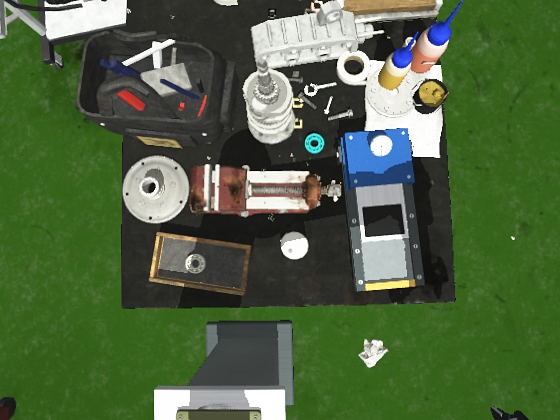

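View pics/side0.png

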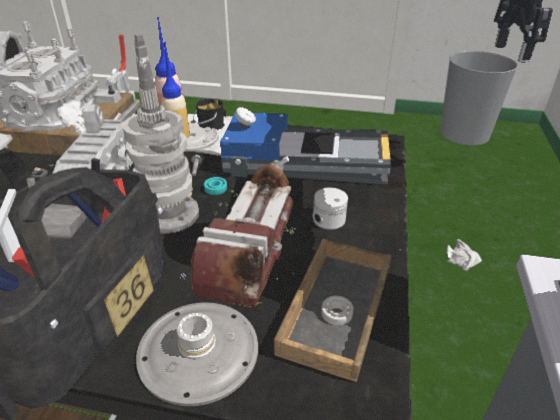

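```bash
python3 - <<'E'
from h import *
im=cv2.imread('pics/top0.png')
a=cv2.resize(im[115:300,325:445],None,fx=3.2,fy=3.2,interpolation=3)
b=cv2.resize(im[220:300,140:320],None,fx=2.2,fy=2.2,interpolation=3)
o=np.zeros((592,800,3),np.uint8);o[:a.shape[0],:a.shape[1]]=a;o[:b.shape[0],390:390+b.shape[1]]=b
s=cv2.imread('pics/side0.png')[100:190,210:400];s=cv2.resize(s,None,fx=2.1,fy=2.1,interpolation=3);o[200:200+s.shape[0],390:390+s.shape[1]]=s
cv2.imwrite('pics/c1.png',o)
E
```

```text
(no output)
```

View pics/c1.png

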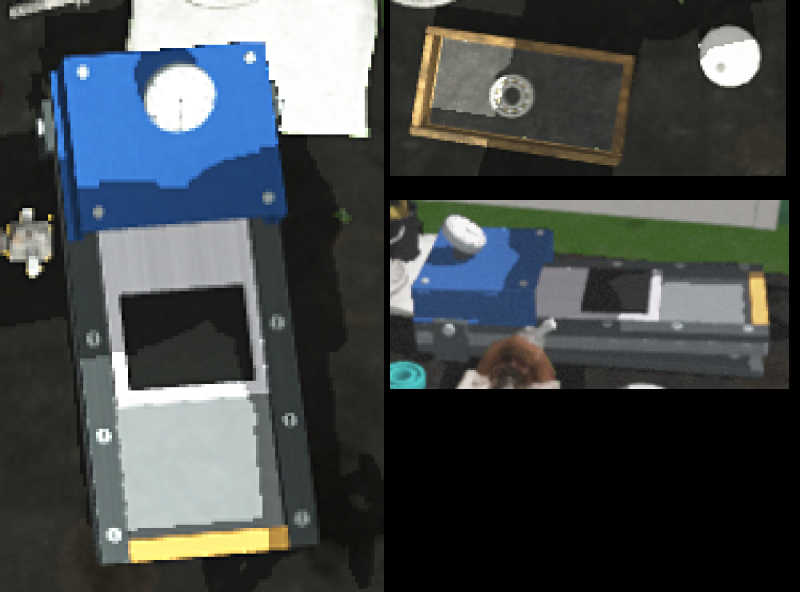

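```bash
cat > fit.py <<'E'
from h import *
from scipy.optimize import least_squares
top=lambda u,v:(325+u/3.2,115+v/3.2)
sid=lambda u,v:(210+(u-390)/2.1,100+(v-200)/2.1)
# (cam, px, kind, y)
O=[]
for k,y,p in [('stop',.057,(131,541)),('stop',-.057,(288,527)),('fr',.078,(101,562)),('fr',-.078,(318,542)),('pl',.055,(117,407)),('pl',-.055,(268,390)),('pf',.045,(130,390)),('pf',-.045,(255,380)),('pb',.045,(120,296)),('pb',-.045,(243,286))]: O.append(('top',k,y,top(*p)))
for k,y,p in [('stop',.057,(754,325)),('stop',-.057,(750,271)),('pl',.055,(658,320)),('pl',-.055,(662,271)),('pf',.045,(648,314)),('pf',-.045,(649,270)),('pb',.045,(581,310)),('pb',-.045,(585,270))]: O.append(('side',k,y,sid(*p)))
def W(q,k,y):
    x0,y0,a,tl,v=q
    e=-.055-v
    x={'stop':-.155,'fr':-.17,'pl':e,'pf':e+.01,'pb':e+.08}[k]
    z=.04+(.15-x)*tl+(.006 if k[0]=='p' and k!='pl' else 0)
    c,s=np.cos(a),np.sin(a)
    return [x0+c*x-s*y,y0+s*x+c*y,z]
def res(q): 
    return np.concatenate([(proj(n,[W(q,k,y)])[0]-p) for n,k,y,p in O])
r=least_squares(res,[.45,-.47,.05,.05,.01],loss='soft_l1')
if __name__=='__main__':
    q=r.x;print('x y yaw tilt v',q.round(4));print(res(q).reshape(-1,2).round(1).tolist())
    J=np.linalg.inv(r.jac.T@r.jac);print('sd/px',np.sqrt(np.diag(J)).round(4))
    x0,y0,a,tl,v=q;e=-.055-v
    for n,x in(('padc',e+.045),('stop',-.155),('seat',.01)):
        print(n,np.round([x0+np.cos(a)*x,y0+np.sin(a)*x,.04+(.15-x)*tl],4))
    b=lambda u,v:(140+(u-390)/2.2,220+v/2.2)
    print('bearing',ray('top',[b(512,96)],.02).round(4), 'side',ray('side',[(336,310)],.016).round(4))
    print('tray rim',ray('top',[b(428,27),b(634,55),b(620,164),b(411,133)],.036).round(4))
    print('piston',ray('top',[b(730,57)],.05).round(4))
E
python3 fit.py
```

```text
x y yaw tilt v [ 0.5574 -0.3967  0.0751  0.0309  0.0045]
[[-0.5, 0.4], [0.0, -0.3], [0.4, 1.4], [0.6, 0.7], [-0.1, 0.4], [0.1, 0.9], [0.1, 0.9], [-0.0, 0.1], [-0.5, 0.1], [-0.2, -0.7], [-0.9, 0.3], [-1.5, 1.0], [-0.7, 0.4], [-1.3, -0.0], [-0.2, -1.7], [0.6, -0.0], [-0.8, -1.0], [0.8, -1.0]]
sd/px [0.0013 0.0011 0.0085 0.006  0.0015]
padc [ 0.543  -0.3978  0.0451]
stop [ 0.4029 -0.4083  0.0494]
seat [ 0.5674 -0.3959  0.0443]
bearing [[0.452  0.0453 0.02  ]] side [[0.4524 0.0507 0.016 ]]
tray rim [[ 0.5284  0.1334  0.036 ]
 [ 0.494  -0.0902  0.036 ]
 [ 0.3794 -0.0733  0.036 ]
 [ 0.4148  0.1522  0.036 ]]
piston [[ 0.4899 -0.1922  0.05  ]]
```

```bash
python3 -m pendant '[{"delta_pos":[0,40,3],"turn":[0.09,0,0],"grip":-1},{"delta_pos":[0,80,6],"turn":[0.17,0,0],"grip":-1},{"delta_pos":[12,120,9],"turn":[0.257,0,0],"grip":-1},{"delta_pos":[24,158,12],"turn":[0.257,0,0],"grip":-1},{"delta_pos":[36,196,15],"turn":[0.257,0,0],"grip":-1},{"delta_pos":[48,234,18],"turn":[0.257,0,0],"grip":-1},{"delta_pos":[60,272,20],"turn":[0.257,0,0],"grip":-1},{"delta_pos":[70,310,23],"turn":[0.257,0,0],"grip":-1}]'
python3 -m pendant '[{"delta_pos":[8,25,0],"turn":[0,0,0],"grip":-1},{"delta_pos":[8,45,0],"turn":[0,0,0],"grip":-1},{"delta_pos":[8,45,0],"turn":[0,0,0],"grip":-1}]'
python3 - <<'E'
from h import *
im=save('wrist','w1');s=readout.state();print(s['tcp_pos'],s['tcp_rot'],s['force'],s['time_s'],s['finger_gap'],arm.tip_extent)
E
```

```text
time_s: 0.77
tcp_pos: [0.4727, -0.4153, 0.2316]
tcp_rot: [[-0.002, 0.997, 0.075], [0.003, 0.075, -0.997], [-1.0, -0.002, -0.003]]
force: [-1.1, -0.8, -0.9]
finger_gap: 0.0003
time_s: 1.02
tcp_pos: [0.5212, -0.4105, 0.2214]
tcp_rot: [[-0.002, 0.997, 0.079], [0.004, 0.079, -0.997], [-1.0, -0.001, -0.004]]
force: [0.4, -1.0, 0.0]
finger_gap: 0.0
[ 0.51914728 -0.41096077  0.2219983 ] [[-0.00326139  0.99697882  0.07760535]
 [ 0.00382389  0.07761763 -0.99697587]
 [-0.99998737 -0.00295477 -0.00406548]] [-0.98867201  0.48542529  0.12267933] 1.0667 -0.000253317009719014 0.0726
```

View pics/w1.png

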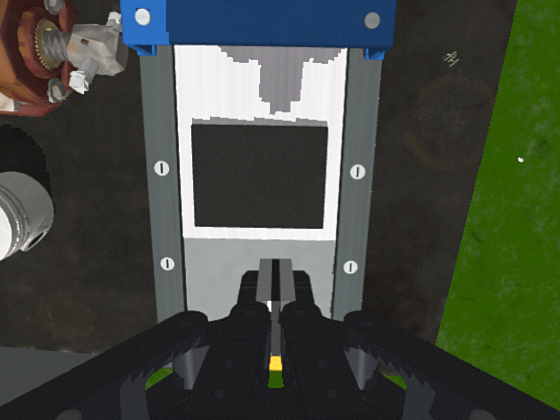

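```bash
python3 - <<'E'
from h import *
px=[(191.5,125),(328,126),(325,228),(193.5,227)]
for z in(.045,.051,.057):
    X=ray('wrist',px,z,'w1');print(z,X.mean(0).round(4),'wid',np.linalg.norm(X[0]-X[1]).round(4),np.linalg.norm(X[2]-X[3]).round(4),'len',np.linalg.norm(X[1]-X[2]).round(4),'yaw',[np.arctan2(*(d:=X[i]-X[j])[[1,0]]).round(3) for i,j in((0,3),(1,2))],np.arctan2(-(X[0]-X[1])[0],(X[0]-X[1])[1]).round(3))
E
```

```text
0.045 [ 0.5428 -0.3983  0.045 ] wid 0.0913 0.0955 len 0.0723 yaw [np.float64(0.033), np.float64(0.091)] 0.072
0.051 [ 0.5441 -0.3985  0.051 ] wid 0.0891 0.0932 len 0.0705 yaw [np.float64(0.033), np.float64(0.091)] 0.072
0.057 [ 0.5454 -0.3987  0.057 ] wid 0.0869 0.0909 len 0.0688 yaw [np.float64(0.033), np.float64(0.091)] 0.072
```

```bash
python3 -m pendant '[{"delta_pos":[30,26,-11],"turn":[0,0,0],"grip":-1},{"delta_pos":[60,26,-11],"turn":[0,0,0],"grip":-1},{"delta_pos":[75,26,-11],"turn":[0,0,0],"grip":-1},{"delta_pos":[75,26,-11],"turn":[0,0,0],"grip":-1},{"delta_pos":[75,26,-11],"turn":[0,0,0],"grip":-1}]' 120
python3 -m pendant '[{"delta_pos":[2,0,0],"turn":[0,0,0],"grip":-1},{"delta_pos":[4,0,0],"turn":[0,0,0],"grip":-1},{"delta_pos":[6,0,0],"turn":[0,0,0],"grip":-1},{"delta_pos":[6,0,0],"turn":[0,0,0],"grip":-1}]'
```

```text
time_s: 1.48
tcp_pos: [0.5423, -0.3975, 0.1463]
tcp_rot: [[-0.006, 0.997, 0.077], [0.005, 0.077, -0.997], [-1.0, -0.006, -0.006]]
force: [-0.3, -1.2, -0.2]
finger_gap: -0.0
time_s: 1.82
tcp_pos: [0.5423, -0.398, 0.1411]
tcp_rot: [[-0.005, 0.997, 0.076], [0.005, 0.076, -0.997], [-1.0, -0.004, -0.005]]
force: [0.9, 0.1, 0.6]
finger_gap: 0.0002
```

```bash
python3 -m pendant '[{"delta_pos":[2,0,0],"turn":[0,0,0],"grip":-1},{"delta_pos":[4,0,0],"turn":[0,0,0],"grip":-1},{"delta_pos":[4,0,0],"turn":[0,0,0],"grip":-1}]' | egrep 'tcp_pos|force'
python3 -m pendant '[{"delta_pos":[1.5,0,0],"turn":[0,0,0],"grip":-1},{"delta_pos":[3,0,0],"turn":[0,0,0],"grip":-1},{"delta_pos":[3,0,0],"turn":[0,0,0],"grip":-1}]'| egrep 'tcp_pos|force'
```

```text
tcp_pos: [0.5421, -0.3979, 0.1369]
force: [-0.1, 0.9, -0.1]
tcp_pos: [0.542, -0.3977, 0.1335]
force: [-0.8, 0.5, 0.3]
```

Tip at 61 mm, no contact yet.

```bash
python3 -m pendant '[{"delta_pos":[1.5,0,0],"turn":[0,0,0],"grip":-1},{"delta_pos":[3,0,0],"turn":[0,0,0],"grip":-1},{"delta_pos":[3,0,0],"turn":[0,0,0],"grip":-1}]' | egrep 'tcp_pos|force'
python3 -m pendant '[{"delta_pos":[1,0,0],"turn":[0,0,0],"grip":-1},{"delta_pos":[2,0,0],"turn":[0,0,0],"grip":-1},{"delta_pos":[2,0,0],"turn":[0,0,0],"grip":-1}]'| egrep 'tcp_pos|force'
```

```text
tcp_pos: [0.5418, -0.3976, 0.13]
force: [-0.0, 1.3, 0.7]
tcp_pos: [0.5416, -0.3974, 0.1277]
force: [-0.9, -0.3, 0.7]
```

```bash
python3 -m pendant '[{"delta_pos":[1,0,0],"turn":[0,0,0],"grip":-1},{"delta_pos":[2,0,0],"turn":[0,0,0],"grip":-1},{"delta_pos":[2,0,0],"turn":[0,0,0],"grip":-1}]' | egrep 'tcp_pos|force'
python3 -m pendant '[{"delta_pos":[1,0,0],"turn":[0,0,0],"grip":-1},{"delta_pos":[2,0,0],"turn":[0,0,0],"grip":-1},{"delta_pos":[2,0,0],"turn":[0,0,0],"grip":-1}]'| egrep 'tcp_pos|force'
```

```text
tcp_pos: [0.5417, -0.3975, 0.1257]
force: [-0.2, -0.6, 0.2]
tcp_pos: [0.5416, -0.3975, 0.124]
force: [-1.0, 1.3, 4.3]
```

```bash
python3 -m pendant '[{"delta_pos":[1,0,0],"turn":[0,0,0],"grip":-1},{"delta_pos":[1.5,0,0],"turn":[0,0,0],"grip":-1},{"delta_pos":[1.5,0,0],"turn":[0,0,0],"grip":-1}]' | egrep 'tcp_pos|force'
python3 -m pendant '[{"delta_pos":[1,0,0],"turn":[0,0,0],"grip":-1},{"delta_pos":[1,0,0],"turn":[0,0,0],"grip":-1}]'| egrep 'tcp_pos|force'
```

```text
tcp_pos: [0.5416, -0.3976, 0.1229]
force: [-2.2, 1.4, 5.6]
tcp_pos: [0.5416, -0.3976, 0.1224]
force: [-1.3, 1.3, 5.7]
```

```bash
python3 -m pendant '[{"delta_pos":[1,0,0],"turn":[0,0,0],"grip":-1},{"delta_pos":[2,0,0],"turn":[0,0,0],"grip":-1},{"delta_pos":[2,0,0],"turn":[0,0,0],"grip":-1}]' | egrep 'tcp_pos|force'
```

```text
tcp_pos: [0.5415, -0.3975, 0.1216]
force: [-2.3, 1.1, 8.9]
```

```bash
python3 -m pendant '[{"delta_pos":[1,0,0],"turn":[0,0,0],"grip":-1},{"delta_pos":[2,0,0],"turn":[0,0,0],"grip":-1},{"delta_pos":[2,0,0],"turn":[0,0,0],"grip":-1}]' | egrep 'tcp_pos|force'
```

```text
tcp_pos: [0.5415, -0.3975, 0.1214]
force: [-2.8, 2.6, 11.6]
```

```bash
python3 -m pendant '[{"delta_pos":[2,0,0],"turn":[0,0,0],"grip":-1},{"delta_pos":[3,0,0],"turn":[0,0,0],"grip":-1},{"delta_pos":[3,0,0],"turn":[0,0,0],"grip":-1}]' | egrep 'tcp_pos|force|rot'
```

```text
tcp_pos: [0.5419, -0.3974, 0.1212]
tcp_rot: [[-0.002, 0.997, 0.076], [0.003, 0.076, -0.997], [-1.0, -0.002, -0.003]]
force: [-3.0, 3.0, 15.7]
```

```bash
python3 -m pendant '[{"delta_pos":[3,-2,0],"turn":[0,0,0],"grip":-1},{"delta_pos":[2.8,-5,0],"turn":[0,0,0],"grip":-1},{"delta_pos":[2.7,-8,0],"turn":[0,0,0],"grip":-1},{"delta_pos":[2.6,-10,0],"turn":[0,0,0],"grip":-1},{"delta_pos":[2.5,-10,0],"turn":[0,0,0],"grip":-1}]' | egrep 'tcp_pos|force|rot'
```

```text
tcp_pos: [0.5354, -0.3979, 0.1217]
tcp_rot: [[0.007, 0.997, 0.078], [0.003, 0.078, -0.997], [-1.0, 0.007, -0.003]]
force: [4.1, 3.8, 11.1]
```

```bash
python3 -m pendant '[{"delta_pos":[3,-4,0],"turn":[0,0,0],"grip":-1},{"delta_pos":[3,-7,0],"turn":[0,0,0],"grip":-1},{"delta_pos":[3,-10,0],"turn":[0,0,0],"grip":-1},{"delta_pos":[2.8,-13,0],"turn":[0,0,0],"grip":-1},{"delta_pos":[2.7,-16,0],"turn":[0,0,0],"grip":-1},{"delta_pos":[2.6,-16,0],"turn":[0,0,0],"grip":-1}]' | egrep 'tcp_pos|force|rot'
```

```text
tcp_pos: [0.523, -0.3986, 0.1222]
tcp_rot: [[0.016, 0.997, 0.079], [0.004, 0.079, -0.997], [-1.0, 0.017, -0.002]]
force: [3.6, 5.9, 12.2]
```

```bash
python3 -m pendant '[{"delta_pos":[3,-4,-0.5],"turn":[0,0,-0.005],"grip":-1},{"delta_pos":[3,-7,-0.8],"turn":[0,0,-0.01],"grip":-1},{"delta_pos":[3,-10,-1],"turn":[0,0,-0.014],"grip":-1},{"delta_pos":[2.9,-13,-1.2],"turn":[0,0,-0.017],"grip":-1},{"delta_pos":[2.7,-16,-1.4],"turn":[0,0,-0.017],"grip":-1},{"delta_pos":[2.6,-18,-1.5],"turn":[0,0,-0.017],"grip":-1}]' | egrep 'tcp_pos|force|rot'
```

```text
tcp_pos: [0.5093, -0.3992, 0.1228]
tcp_rot: [[0.01, 0.997, 0.081], [0.0, 0.081, -0.997], [-1.0, 0.01, 0.0]]
force: [4.3, 3.6, 12.2]
```

```bash
python3 - <<'E'
from h import *
save('wrist','w2');s=readout.state();print(s['tcp_pos'],s['force'])
E
```

```text
[ 0.50896267 -0.39918466  0.12281069] [ 5.50101412  3.77643429 13.16023254]
```

View pics/w2.png

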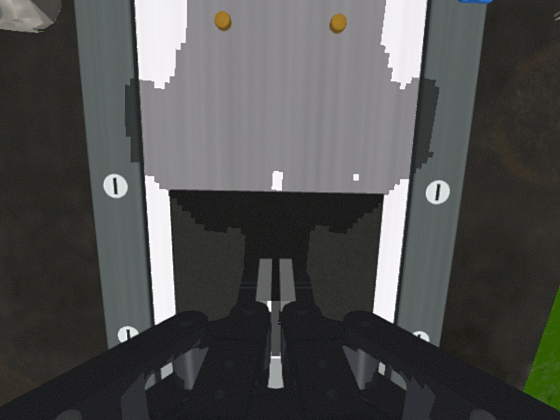

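```bash
python3 -m pendant '[{"delta_pos":[3.2,-5,-0.3],"turn":[0.003,0,-0.005],"grip":-1},{"delta_pos":[3.1,-8.5,-0.6],"turn":[0.005,0,-0.01],"grip":-1},{"delta_pos":[3,-12,-0.8],"turn":[0.005,0,-0.014],"grip":-1},{"delta_pos":[2.8,-15.5,-1],"turn":[0.005,0,-0.016],"grip":-1},{"delta_pos":[2.6,-19,-1.1],"turn":[0.005,0,-0.016],"grip":-1},{"delta_pos":[2.5,-22.5,-1.2],"turn":[0.005,0,-0.016],"grip":-1},{"delta_pos":[2.4,-25,-1.3],"turn":[0.005,0,-0.016],"grip":-1}]' | egrep 'tcp_pos|force|rot'
```

```text
tcp_pos: [0.4883, -0.4003, 0.1237]
tcp_rot: [[0.005, 0.997, 0.077], [-0.002, 0.077, -0.997], [-1.0, 0.005, 0.003]]
force: [4.4, 5.1, 14.5]
```

```bash
python3 -m pendant '[{"delta_pos":[3.2,-5,-0.5],"turn":[0,0,-0.005],"grip":-1},{"delta_pos":[3.1,-8.5,-0.8],"turn":[0,0,-0.01],"grip":-1},{"delta_pos":[3,-12,-1],"turn":[0,0,-0.012],"grip":-1},{"delta_pos":[2.8,-15.5,-1.3],"turn":[0,0,-0.012],"grip":-1},{"delta_pos":[2.6,-19,-1.5],"turn":[0,0,-0.012],"grip":-1},{"delta_pos":[2.5,-22.5,-1.7],"turn":[0,0,-0.012],"grip":-1},{"delta_pos":[2.4,-25,-1.8],"turn":[0,0,-0.012],"grip":-1}]' | egrep 'tcp_pos|force|rot'
```

```text
tcp_pos: [0.4675, -0.4013, 0.1247]
tcp_rot: [[0.004, 0.997, 0.079], [-0.006, 0.079, -0.997], [-1.0, 0.003, 0.006]]
force: [5.1, 4.4, 14.3]
```

```bash
python3 -m pendant '[{"delta_pos":[3.2,-5,-0.5],"turn":[0,0,-0.005],"grip":-1},{"delta_pos":[3.1,-8,-0.8],"turn":[0,0.003,-0.01],"grip":-1},{"delta_pos":[3,-11,-1],"turn":[0,0.005,-0.012],"grip":-1},{"delta_pos":[2.8,-14,-1.3],"turn":[0,0.005,-0.012],"grip":-1},{"delta_pos":[2.6,-17,-1.4],"turn":[0,0.005,-0.012],"grip":-1},{"delta_pos":[2.6,-19,-1.5],"turn":[0,0.005,-0.012],"grip":-1}]' | egrep 'tcp_pos|force|rot'
```

```text
tcp_pos: [0.4526, -0.4023, 0.1254]
tcp_rot: [[0.002, 0.997, 0.08], [-0.004, 0.08, -0.997], [-1.0, 0.002, 0.005]]
force: [5.1, 3.4, 14.6]
```

Remaining about 6 mm; push on gently to feel the stop.

```bash
python3 -m pendant '[{"delta_pos":[3.3,-4,-0.3],"turn":[0,0,-0.005],"grip":-1},{"delta_pos":[3.3,-6,-0.5],"turn":[0,0,-0.005],"grip":-1},{"delta_pos":[3.2,-8,-0.6],"turn":[0,0,-0.005],"grip":-1},{"delta_pos":[3.1,-9,-0.7],"turn":[0,0,-0.005],"grip":-1},{"delta_pos":[3.1,-9,-0.7],"turn":[0,0,-0.005],"grip":-1}]' | egrep 'tcp_pos|force|rot'
```

```text
tcp_pos: [0.4475, -0.4026, 0.1256]
tcp_rot: [[0.007, 0.997, 0.082], [-0.006, 0.082, -0.997], [-1.0, 0.007, 0.006]]
force: [4.7, 5.8, 15.5]
```

```bash
python3 -m pendant '[{"delta_pos":[3.3,-3,-0.3],"turn":[0,0,-0.003],"grip":-1},{"delta_pos":[3.3,-5,-0.5],"turn":[0,0,-0.005],"grip":-1},{"delta_pos":[3.3,-6,-0.5],"turn":[0,0,-0.005],"grip":-1},{"delta_pos":[3.3,-6,-0.5],"turn":[0,0,-0.005],"grip":-1}]' | egrep 'tcp_pos|force|rot'
```

```text
tcp_pos: [0.4455, -0.4026, 0.1256]
tcp_rot: [[0.013, 0.996, 0.083], [-0.007, 0.083, -0.997], [-1.0, 0.012, 0.008]]
force: [4.7, 5.4, 16.5]
```

```bash
python3 -m pendant '[{"delta_pos":[3.2,-4,-0.3],"turn":[0,0,-0.005],"grip":-1},{"delta_pos":[3.2,-7,-0.3],"turn":[0,0,-0.012],"grip":-1},{"delta_pos":[3.2,-9,-0.3],"turn":[0,0,-0.015],"grip":-1},{"delta_pos":[3.2,-10,-0.3],"turn":[0,0,-0.015],"grip":-1}]' | egrep 'tcp_pos|force|rot'
python3 - <<'E'
from h import *
save('top','top1');save('side','side1')
im=cv2.imread('pics/top1.png');a=cv2.resize(im[180:300,325:445],None,fx=4,fy=4,interpolation=3)
s=cv2.imread('pics/side1.png')[115:190,310:400];s=cv2.resize(s,None,fx=3.5,fy=3.5,interpolation=3)
o=np.zeros((480,800,3),np.uint8);o[:480,:480]=a;o[:s.shape[0],482:482+s.shape[1]]=s
cv2.imwrite('pics/c2.png',o);print(readout.state()['time_s'],readout.state()['force'])
E
```

```text
tcp_pos: [0.4414, -0.4043, 0.1259]
tcp_rot: [[0.012, 0.996, 0.085], [-0.01, 0.085, -0.996], [-1.0, 0.011, 0.011]]
force: [7.6, 3.6, 13.4]
8.8 [ 8.1951912   4.1768387  13.17994431]
```

View pics/c2.png

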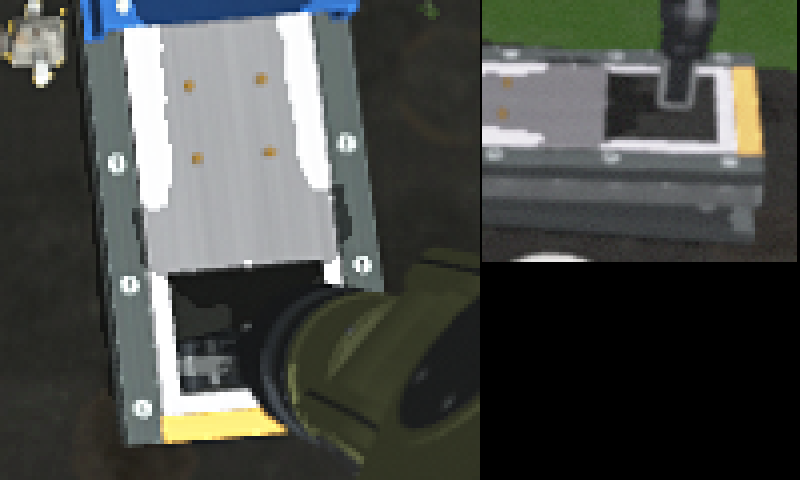

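```bash
python3 -m pendant '[{"delta_pos":[-15,0,0],"turn":[0,0,0],"grip":-1},{"delta_pos":[-50,0,0],"turn":[0,0.005,-0.005],"grip":-1},{"delta_pos":[-85,0,-10],"turn":[0.05,0.011,-0.011],"grip":0.5},{"delta_pos":[-105,5,-45],"turn":[0.1,0.011,-0.011],"grip":1},{"delta_pos":[-110,12,-85],"turn":[0.15,0.011,-0.011],"grip":1},{"delta_pos":[-110,18,-125],"turn":[0.2,0.011,-0.011],"grip":1},{"delta_pos":[-110,22,-165],"turn":[0.24,0.011,-0.011],"grip":1},{"delta_pos":[-110,26,-205],"turn":[0.24,0.011,-0.011],"grip":1}]'
```

```text
time_s: 9.47
tcp_pos: [0.4484, -0.1951, 0.2338]
tcp_rot: [[0.002, 0.988, -0.156], [0.001, -0.156, -0.988], [-1.0, 0.002, -0.001]]
force: [0.8, -0.0, -0.5]
finger_gap: 0.0721
```

```bash
python3 -m pendant '[{"delta_pos":[10,-12,-38],"turn":[0,0,0],"grip":1},{"delta_pos":[20,-26,-78],"turn":[0,0,0],"grip":1},{"delta_pos":[34,-40,-116],"turn":[0,0,0],"grip":1},{"delta_pos":[34,-54,-155],"turn":[0,0,0],"grip":1},{"delta_pos":[34,-68,-193],"turn":[0,0,0],"grip":1},{"delta_pos":[34,-83,-232],"turn":[0,0,0],"grip":1},{"delta_pos":[34,-83,-232],"turn":[0,0,0],"grip":1},{"delta_pos":[34,-83,-232],"turn":[0,0,0],"grip":1}]'
python3 - <<'E'
from h import *
save('wrist','w3')
E
```

```text
time_s: 10.13
tcp_pos: [0.3955, -0.0376, 0.2001]
tcp_rot: [[0.006, 0.993, -0.114], [0.033, -0.115, -0.993], [-0.999, 0.002, -0.033]]
force: [-0.5, 0.2, -0.2]
finger_gap: 0.0853
```

View pics/w3.png

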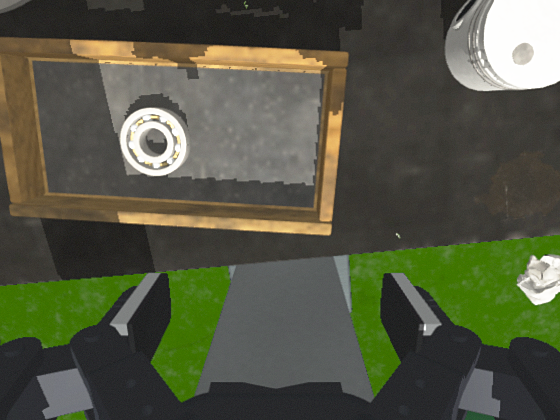

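```bash
python3 - <<'E'
from h import *
print(ray('wrist',[(154,142)],.018,'w3').round(4),ray('wrist',[(120,142),(188,142),(154,107),(154,176)],.018,'w3').round(4).tolist())
r=ray('wrist',[(347,54),(330,235),(10,216),(0,38)],.036,'w3');print(r.round(4).tolist())
print(np.load('pics/w3.npy').round(4))
E
```

```text
[[0.4533 0.0463 0.018 ]] [[0.4561, 0.0707, 0.018], [0.4506, 0.0223, 0.018], [0.4766, 0.0414, 0.018], [0.4295, 0.0514, 0.018]]
[[0.4928, -0.0881, 0.036], [0.3783, -0.0696, 0.036], [0.4154, 0.1547, 0.036], [0.5289, 0.1237, 0.036]]
[[ 0.0059  0.9934 -0.1144  0.3955]
 [ 0.033  -0.1145 -0.9929 -0.0376]
 [-0.9994  0.0021 -0.0334  0.2001]]
```

```bash
python3 -m pendant '[{"delta_pos":[15,15,-25],"turn":[0.02,-0.015,0],"grip":1},{"delta_pos":[35,30,-50],"turn":[0.04,-0.033,0],"grip":1},{"delta_pos":[60,47,-75],"turn":[0.04,-0.033,0],"grip":1},{"delta_pos":[80,47,-87],"turn":[0.04,-0.033,0],"grip":1},{"delta_pos":[93,47,-87],"turn":[0.04,-0.033,0],"grip":1},{"delta_pos":[93,47,-87],"turn":[0.04,-0.033,0],"grip":1},{"delta_pos":[93,47,-87],"turn":[0.04,-0.033,0],"grip":1}]'
```

```text
time_s: 10.77
tcp_pos: [0.4426, -0.0407, 0.1143]
tcp_rot: [[0.003, 0.994, -0.109], [0.033, -0.109, -0.994], [-0.999, -0.0, -0.033]]
force: [-0.7, -0.9, 0.1]
finger_gap: 0.0851
```

```bash
python3 - <<'E'
from h import *
s=readout.state();print(np.round(s['joint_pos'],2),np.round(s['qvel'],2),s['tcp_pos'],s['tcp_rot'])
E
```

```text
[ -6.3   17.34 -36.71  35.98   1.89 179.94] [ 1.2   4.16 -2.41 -7.03  0.57 -0.07] [ 0.442638   -0.04065241  0.11427503] [[ 3.15495985e-03  9.94066800e-01 -1.08725545e-01]
 [ 3.28954516e-02 -1.08770412e-01 -9.93522464e-01]
 [-9.99453819e-01 -4.42052410e-04 -3.30434425e-02]]
```

```bash
python3 -m pendant '[{"delta_pos":[-20,0,-5],"turn":[-0.12,0,0],"grip":1},{"delta_pos":[-37,1,-20],"turn":[-0.24,0,0],"grip":1},{"delta_pos":[-37,1,-40],"turn":[-0.36,0,0],"grip":1},{"delta_pos":[-37,1,-60],"turn":[-0.48,0,0],"grip":1},{"delta_pos":[-37,1,-80],"turn":[-0.6,0,0],"grip":1},{"delta_pos":[-37,1,-89],"turn":[-0.72,0,0],"grip":1},{"delta_pos":[-37,1,-89],"turn":[-0.84,0,0],"grip":1},{"delta_pos":[-37,1,-89],"turn":[-0.96,0,0],"grip":1}]' >/dev/null
python3 -m pendant '[{"delta_pos":[0,0,0],"turn":[-0.12,0,0],"grip":1},{"delta_pos":[0,0,0],"turn":[-0.24,0,0],"grip":1},{"delta_pos":[0,0,0],"turn":[-0.36,0,0],"grip":1},{"delta_pos":[0,0,0],"turn":[-0.48,0,0],"grip":1},{"delta_pos":[0,0,0],"turn":[-0.6,0,0],"grip":1},{"delta_pos":[0,0,0],"turn":[-0.72,0,0],"grip":1},{"delta_pos":[0,0,0],"turn":[-0.84,0,0],"grip":1},{"delta_pos":[0,0,0],"turn":[-0.96,0,0],"grip":1}]' >/dev/null
python3 -m pendant '[{"delta_pos":[0,0,0],"turn":[-0.12,0,0],"grip":1},{"delta_pos":[0,0,0],"turn":[-0.24,0,0],"grip":1},{"delta_pos":[0,0,0],"turn":[-0.36,0,0],"grip":1},{"delta_pos":[0,0,0],"turn":[-0.48,0,0],"grip":1},{"delta_pos":[0,0,0],"turn":[-0.6,0,0],"grip":1},{"delta_pos":[0,0,0],"turn":[-0.72,0,0],"grip":1},{"delta_pos":[0,0,0],"turn":[-0.84,0,0],"grip":1},{"delta_pos":[0,0,0],"turn":[-0.96,0,0],"grip":1}]'
```

```text
time_s: 12.77
tcp_pos: [0.455, 0.0459, 0.1561]
tcp_rot: [[0.007, -0.938, 0.347], [0.033, 0.347, 0.937], [-0.999, 0.004, 0.033]]
force: [0.3, 0.0, 0.9]
finger_gap: 0.0852
```

```bash
python3 -m pendant '[{"delta_pos":[0,2,-1],"turn":[-0.1,0.03,0],"grip":1},{"delta_pos":[20,2,-1.5],"turn":[-0.2,0.034,0],"grip":1},{"delta_pos":[41,2,-1.5],"turn":[-0.2,0.034,0],"grip":1},{"delta_pos":[41,2,-1.5],"turn":[-0.2,0.034,0],"grip":1},{"delta_pos":[41,2,-1.5],"turn":[-0.2,0.034,0],"grip":1}]'
```

```text
time_s: 13.18
tcp_pos: [0.4523, 0.0462, 0.1149]
tcp_rot: [[-0.003, -0.988, 0.154], [-0.0, 0.154, 0.988], [-1.0, 0.003, -0.001]]
force: [-0.7, 0.2, -0.4]
finger_gap: 0.0855
```

```bash
python3 -m pendant '[{"delta_pos":[12,-0.7,0],"turn":[0,0,0],"grip":1},{"delta_pos":[24,-0.7,0],"turn":[0,0,0],"grip":1},{"delta_pos":[34,-0.7,0],"turn":[0,0,0],"grip":1},{"delta_pos":[38,-0.7,0],"turn":[0,0,0],"grip":1},{"delta_pos":[38,-0.7,0],"turn":[0,0,0],"grip":1}]'
python3 -m pendant '[{"delta_pos":[0,0,0],"turn":[0,0,0],"grip":0.5},{"delta_pos":[0,0,0],"turn":[0,0,0],"grip":0.2},{"delta_pos":[0,0,0],"turn":[0,0,0],"grip":-0.2},{"delta_pos":[0,0,0],"turn":[0,0,0],"grip":-0.2},{"delta_pos":[0,0,0],"turn":[0,0,0],"grip":-0.2},{"delta_pos":[0,0,0],"turn":[0,0,0],"grip":-0.2}]' 40
```

```text
time_s: 13.6
tcp_pos: [0.453, 0.0459, 0.0772]
tcp_rot: [[-0.003, -0.988, 0.155], [-0.0, 0.155, 0.988], [-1.0, 0.003, -0.001]]
force: [-0.0, 0.1, 0.9]
finger_gap: 0.0856
time_s: 14.1
tcp_pos: [0.4538, 0.0461, 0.0784]
tcp_rot: [[-0.001, -0.988, 0.155], [0.0, 0.155, 0.988], [-1.0, 0.001, 0.0]]
force: [-0.5, 0.5, 6.1]
finger_gap: 0.045
```

```bash
python3 -m pendant '[{"delta_pos":[-10,0,0],"turn":[0,0,0],"grip":-0.2},{"delta_pos":[-40,0,0],"turn":[0,0,0],"grip":-0.2},{"delta_pos":[-75,0,0],"turn":[0,0,0],"grip":-0.2},{"delta_pos":[-100,0,0],"turn":[0,0,0],"grip":-0.2},{"delta_pos":[-100,0,0],"turn":[0,0,0],"grip":-0.2}]'
python3 - <<'E'
from h import *
save('wrist','w4');save('side','s4')
a=cv2.imread('pics/w4.png')[150:420,80:480];s=cv2.imread('pics/s4.png');p=proj('side',[[.453,.046,.12]])[0].astype(int);print(p)
c=s[max(0,p[1]-60):p[1]+75,max(0,p[0]-70):p[0]+70]
c=cv2.resize(c,None,fx=2.8,fy=2.8,interpolation=3)
o=np.zeros((max(270,c.shape[0]),400+c.shape[1],3),np.uint8);o[:270,:400]=a;o[:c.shape[0],400:]=c
cv2.imwrite('pics/c4.png',o);print(o.shape)
E
```

```text
time_s: 14.52
tcp_pos: [0.4571, 0.0464, 0.1834]
tcp_rot: [[0.008, -0.988, 0.155], [0.001, 0.155, 0.988], [-1.0, -0.008, 0.003]]
force: [0.1, -0.7, -0.9]
finger_gap: 0.0451
[341 256]
(378, 792, 3)
```

View pics/c4.png

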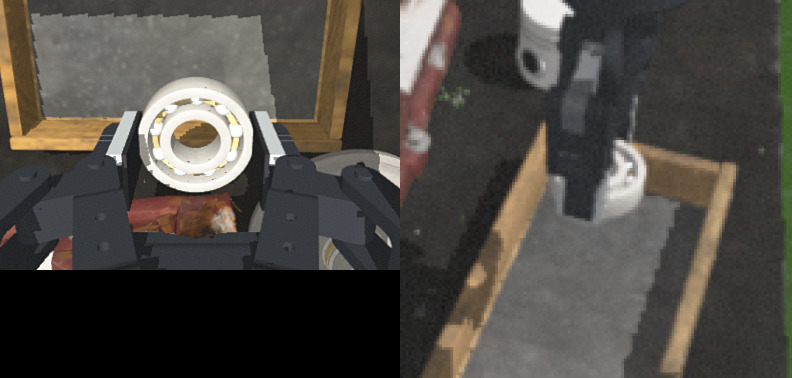

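```bash
cat > ov.py <<'E'
from h import *
import sys
f='w4';c=viewer.camera_info('wrist');M=np.linalg.inv(np.array(c['T_tool_cam']))
def pt(X): return cv2.projectPoints(np.array(X,float),cv2.Rodrigues(M[:3,:3])[0],M[:3,3],np.array(c['camera_matrix'],float),np.array(c['distortion'],float))[0].reshape(-1,2)
im=cv2.imread(f'pics/{f}.png');S=4
x0,y0=200,210;big=cv2.resize(im[y0:y0+145,x0:x0+160],None,fx=S,fy=S,interpolation=3)
th=np.linspace(0,2*np.pi,90);r=.0235
for d,col in((.0584,(0,255,0)),(.0724,(0,0,255))):
    q=pt([[d,r*np.cos(t),r*np.sin(t)] for t in th]);cv2.polylines(big,[((q-[x0,y0]+.5)*S).astype(np.int32)],True,col,1)
cv2.imwrite('pics/ov.png',big)
E
python3 ov.py
```

```text
(no output)
```

View pics/ov.png

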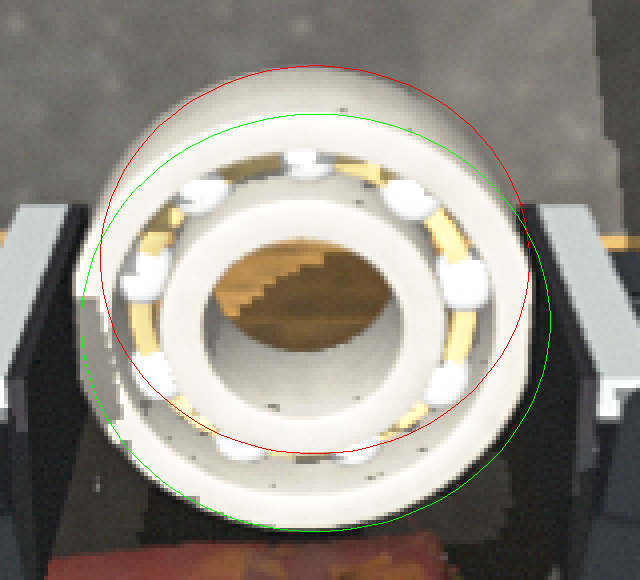

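```bash
python3 -m pendant '[{"delta_pos":[-30,0,0],"turn":[-0.03,0,-0.004],"grip":-0.2},{"delta_pos":[-60,-3,-25],"turn":[-0.06,0,-0.008],"grip":-0.2},{"delta_pos":[-67,-10,-60],"turn":[-0.1,0,-0.008],"grip":-0.2},{"delta_pos":[-67,-17,-97],"turn":[-0.14,0,-0.008],"grip":-0.2},{"delta_pos":[-67,-24,-135],"turn":[-0.18,0,-0.008],"grip":-0.2},{"delta_pos":[-67,-30,-175],"turn":[-0.23,0,-0.008],"grip":-0.2},{"delta_pos":[-67,-38,-214],"turn":[-0.23,0,-0.008],"grip":-0.2},{"delta_pos":[-67,-46,-250],"turn":[-0.23,0,-0.008],"grip":-0.2}]'
python3 - <<'E'
from h import *
q=np.array([(188,86),(261,79),(197,158),(269,152)])/4+[325,180]
X=ray('top',q,.0525);print(X.round(4).tolist(),X.mean(0).round(4))
E
```

```text
time_s: 15.28
tcp_pos: [0.4598, -0.2097, 0.2443]
tcp_rot: [[0.006, -0.997, -0.074], [0.002, -0.074, 0.997], [-1.0, -0.006, 0.001]]
force: [1.0, -0.1, -1.2]
finger_gap: 0.0454
[[0.5877, -0.3733, 0.0525], [0.5908, -0.4156, 0.0525], [0.5461, -0.3767, 0.0525], [0.5485, -0.4183, 0.0525]] [ 0.5683 -0.396   0.0525]
```

```bash
python3 -m pendant '[{"delta_pos":[-6,-15,-35],"turn":[0,0,0],"grip":-0.2},{"delta_pos":[-6,-32,-70],"turn":[0,0,0],"grip":-0.2},{"delta_pos":[-6,-50,-105],"turn":[0,0,0],"grip":-0.2},{"delta_pos":[-6,-65,-140],"turn":[0,0,-0.005],"grip":-0.2},{"delta_pos":[-6,-80,-172],"turn":[0,0,-0.005],"grip":-0.2},{"delta_pos":[-6,-94,-193],"turn":[0,0,-0.005],"grip":-0.2},{"delta_pos":[-6,-94,-193],"turn":[0,0,-0.005],"grip":-0.2},{"delta_pos":[-6,-94,-193],"turn":[0,0,-0.005],"grip":-0.2}]'
python3 - <<'E'
from h import *
save('wrist','w5');im=cv2.imread('pics/w5.png');cv2.imwrite('pics/c5.png',cv2.resize(im[110:310,150:410],None,fx=3,fy=3,interpolation=3))
print(np.load('pics/w5.npy').round(4))
E
```

```text
time_s: 15.95
tcp_pos: [0.5673, -0.3958, 0.2471]
tcp_rot: [[0.007, -0.997, -0.073], [0.005, -0.073, 0.997], [-1.0, -0.008, 0.004]]
force: [0.0, 0.4, -1.5]
finger_gap: 0.0454
[[ 0.0074 -0.9973 -0.0727  0.5673]
 [ 0.0049 -0.0727  0.9973 -0.3958]
 [-1.     -0.0077  0.0044  0.2471]]
```

View pics/c5.png

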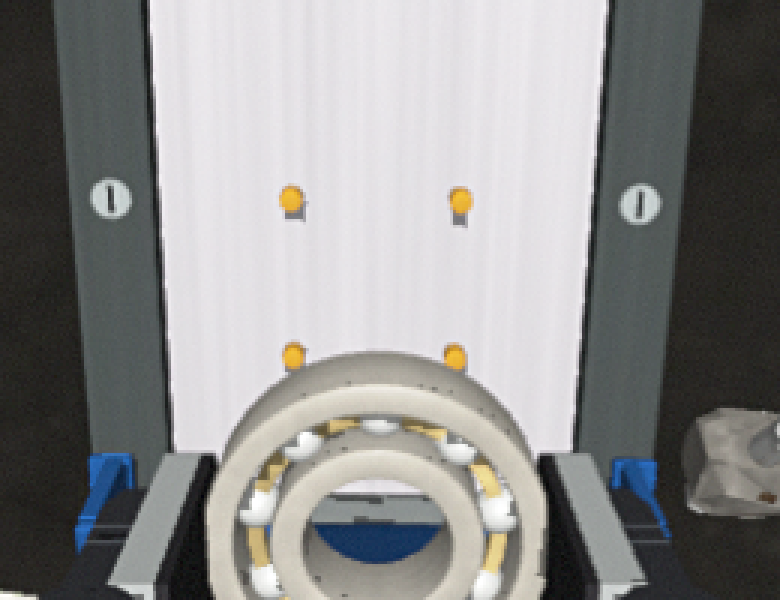

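```bash
python3 - <<'E'
from h import *
q=np.array([(291,198),(460,200),(293,354),(455,355)])/3+[150,110]
X=ray('wrist',q,[.0535,.0535,.0515,.0515],'w5');print(X.round(4).tolist(),X.mean(0).round(4))
P=np.load('pics/w5.npy');R,t=P[:,:3],P[:,3]
Y=(X-t)@R;print('tool',Y.mean(0).round(4),(Y[1]-Y[0]).round(4),(Y[3]-Y[2]).round(4))
# bearing: tool (.0724,0,-.0012) held; seat centre on plate
s=np.r_[X.mean(0)[:2],.0465]; b=t+R@[.0724,0,-.0012]
print('bearing',b.round(4),'shift tool mm',(1000*R.T@(s-b)).round(2))
E
```

```text
[[0.5495, -0.4186, 0.0535], [0.547, -0.3768, 0.0535], [0.5913, -0.4161, 0.0515], [0.5885, -0.3739, 0.0515]] [ 0.5691 -0.3964  0.0525]
tool [ 0.1946 -0.0002 -0.0016] [ 0.0002 -0.0005  0.0419] [ 0.0002 -0.0003  0.0423]
bearing [ 0.5679 -0.3966  0.1747] shift tool mm [128.24  -0.2   -0.39]
```

```bash
python3 -m pendant '[{"delta_pos":[15,0,-0.2],"turn":[0,0,0],"grip":-0.2},{"delta_pos":[35,0,-0.4],"turn":[0,0,0],"grip":-0.2},{"delta_pos":[55,-0.2,-0.4],"turn":[0,0,0],"grip":-0.2},{"delta_pos":[75,-0.2,-0.4],"turn":[0,0,0],"grip":-0.2},{"delta_pos":[95,-0.2,-0.4],"turn":[0,0,0],"grip":-0.2},{"delta_pos":[107,-0.2,-0.4],"turn":[0,0,0],"grip":-0.2},{"delta_pos":[112,-0.2,-0.4],"turn":[0,0,0],"grip":-0.2},{"delta_pos":[112,-0.2,-0.4],"turn":[0,0,0],"grip":-0.2}]'
python3 - <<'E'
from h import *
save('wrist','w6');im=cv2.imread('pics/w6.png');cv2.imwrite('pics/c6.png',cv2.resize(im[160:350,160:400],None,fx=3,fy=3,interpolation=3))
P=np.load('pics/w6.npy');R,t=P[:,:3],P[:,3];b=t+R@[.0724,0,-.0012];print(b.round(4),(1000*R.T@(np.r_[.5691,-.3964,.0465]-b)).round(2))
E
```

```text
time_s: 16.67
tcp_pos: [0.5662, -0.3925, 0.134]
tcp_rot: [[0.003, -0.997, -0.074], [0.008, -0.074, 0.997], [-1.0, -0.004, 0.008]]
force: [-0.8, -0.7, -1.4]
finger_gap: 0.0451
[ 0.5665 -0.3931  0.0616] [15.09 -2.29 -3.55]
```

View pics/c6.png

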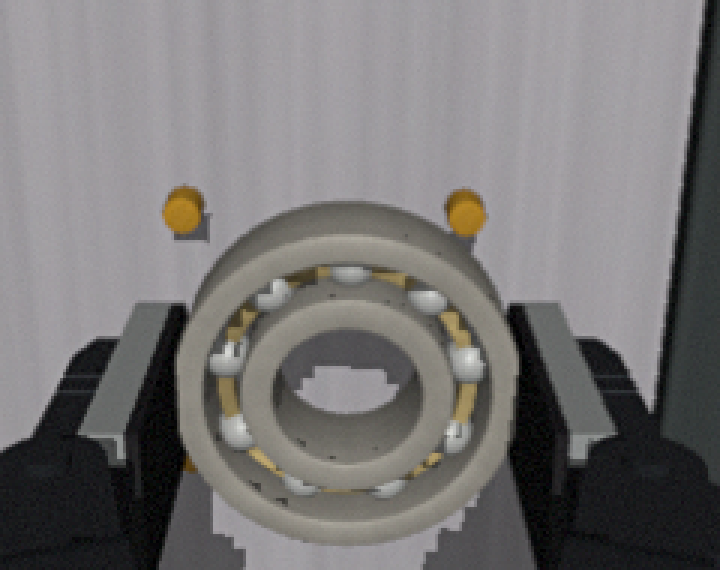

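```bash
python3 -m pendant '[{"delta_pos":[0,-2.3,-3.5],"turn":[0,0,0],"grip":-0.2},{"delta_pos":[2,-2.3,-3.5],"turn":[0,0,0],"grip":-0.2},{"delta_pos":[5,-2.3,-3.5],"turn":[0,0,0],"grip":-0.2},{"delta_pos":[5,-2.3,-3.5],"turn":[0,0,0],"grip":-0.2},{"delta_pos":[5,-2.3,-3.5],"turn":[0,0,0],"grip":-0.2}]'
cat > chk.py <<'E'
from h import *
s=readout.state();R,t=np.array(s['tcp_rot']),np.array(s['tcp_pos']);b=t+R@[.0724,0,-.0012];print(b.round(4),(1000*R.T@(np.r_[.5691,-.3964,.0465]-b)).round(2),np.round(s['force'],1),s['time_s'])
E
python3 chk.py
```

```text
time_s: 17.13
tcp_pos: [0.5696, -0.3966, 0.1305]
tcp_rot: [[0.005, -0.997, -0.074], [0.007, -0.074, 0.997], [-1.0, -0.006, 0.006]]
force: [0.9, 1.2, -1.5]
finger_gap: 0.0453
[ 0.57   -0.3973  0.0581] [11.59  0.94  0.88] [ 0.9  1.2 -1.5] 17.1333
```

```bash
python3 -m pendant '[{"delta_pos":[2,0.5,0.5],"turn":[0,0,0],"grip":-0.2},{"delta_pos":[4,0.8,0.8],"turn":[0,0,0],"grip":-0.2},{"delta_pos":[5,0.8,0.8],"turn":[0,0,0],"grip":-0.2},{"delta_pos":[5,0.8,0.8],"turn":[0,0,0],"grip":-0.2}]' >/dev/null
python3 chk.py; python3 - <<'E'
from h import *
im=save('wrist','w7').astype(int);m=((im[...,0]>110)&(im[...,0]-im[...,2]>70)&(im[...,1]<im[...,0]-20)).astype(np.uint8);m[240:]=0
n,l,st,c=cv2.connectedComponentsWithStats(m);print([(s[4],k.round(1).tolist(),s[:4].tolist()) for s,k in zip(st[1:],c[1:]) if s[4]>15])
E
```

```text
[ 0.5689 -0.3963  0.0526] [ 6.13 -0.2  -0.17] [-0.3  0.2 -1.5] 17.4667
[(np.int32(150), [224.9, 232.5], [219, 225, 13, 15]), (np.int32(143), [325.6, 233.1], [320, 226, 13, 14])]
```

```bash
python3 - <<'E'
from h import *
q=[(224.9,235),(325.6,235.5)]
X=ray('wrist',q,.0535,'w7');P=np.load('pics/w7.npy');print(((X-P[:,3])@P[:,:3]*1000).round(1))
E
python3 -m pendant '[{"delta_pos":[1.5,0,0],"turn":[0,0,0],"grip":-0.2},{"delta_pos":[3,0,0],"turn":[0,0,0],"grip":-0.2},{"delta_pos":[3,0,0],"turn":[0,0,0],"grip":-0.2}]' >/dev/null;python3 chk.py
```

```text
[[ 71.3  20.2 -22.5]
 [ 71.6  19.9  19.8]]
[ 0.5688 -0.3962  0.0494] [ 2.9  -0.25 -0.24] [0.3 0.  0.2] 17.7667
```

```bash
python3 -m pendant '[{"delta_pos":[1,-0.3,-0.2],"turn":[0,0,0],"grip":-0.2},{"delta_pos":[1.5,-0.3,-0.2],"turn":[0,0,0],"grip":-0.2},{"delta_pos":[1.5,-0.3,-0.2],"turn":[0,0,0],"grip":-0.2}]' >/dev/null;python3 chk.py
python3 -m pendant '[{"delta_pos":[1,-0.2,-0.2],"turn":[0,0,0],"grip":-0.2},{"delta_pos":[1,-0.2,-0.2],"turn":[0,0,0],"grip":-0.2},{"delta_pos":[1,-0.2,-0.2],"turn":[0,0,0],"grip":-0.2}]' >/dev/null;python3 chk.py
```

```text
[ 0.5692 -0.3964  0.0478] [ 1.29  0.07 -0.01] [-0.3 -0.3 -1.3] 18.0167
[ 0.5694 -0.3965  0.0472] [0.75 0.31 0.09] [0.4 1.4 1.4] 18.2667
```

```bash
python3 -m pendant '[{"delta_pos":[1,0.2,0],"turn":[0,0,0],"grip":-0.2},{"delta_pos":[1,0.2,0],"turn":[0,0,0],"grip":-0.2}]' >/dev/null;python3 chk.py
python3 -m pendant '[{"delta_pos":[1,0,0],"turn":[0,0,0],"grip":-0.2},{"delta_pos":[1,0,0],"turn":[0,0,0],"grip":-0.2}]' >/dev/null;python3 chk.py
```

```text
[ 0.5695 -0.3965  0.0469] [0.43 0.39 0.09] [-1.1  2.4  4.9] 18.4333
[ 0.5696 -0.3965  0.0468] [0.27 0.47 0.09] [-2.   2.1  4.9] 18.6
```

```bash
python3 -m pendant '[{"delta_pos":[0,0,0],"turn":[0,0,0],"grip":0.15},{"delta_pos":[0,0,0],"turn":[0,0,0],"grip":0.25},{"delta_pos":[0,0,0],"turn":[0,0,0],"grip":0.4},{"delta_pos":[0,0,0],"turn":[0,0,0],"grip":0.5},{"delta_pos":[0,0,0],"turn":[0,0,0],"grip":0.5}]' 20;python3 chk.py
```

```text
time_s: 19.02
tcp_pos: [0.569, -0.3958, 0.1188]
tcp_rot: [[0.006, -0.997, -0.074], [0.007, -0.074, 0.997], [-1.0, -0.006, 0.006]]
force: [-0.3, 0.3, -0.8]
finger_gap: 0.0641
[ 0.5695 -0.3965  0.0464] [-0.11  0.38  0.12] [-0.3  0.3 -0.8] 19.0167
```

Released. Lift straight up and look.

```bash
python3 -m pendant '[{"delta_pos":[-5,0,0],"turn":[0,0,0],"grip":0.5},{"delta_pos":[-20,0,0],"turn":[0,0,0],"grip":0.5},{"delta_pos":[-50,0,0],"turn":[0,0,0],"grip":0.5},{"delta_pos":[-85,0,0],"turn":[0,0,0],"grip":0.5},{"delta_pos":[-120,0,0],"turn":[0,0,0],"grip":0.5},{"delta_pos":[-130,0,0],"turn":[0,0,0],"grip":0.5},{"delta_pos":[-130,0,0],"turn":[0,0,0],"grip":0.5}]'
python3 - <<'E'
from h import *
save('wrist','w8');save('side','s8');save('top','t8')
a=cv2.imread('pics/w8.png')[20:320,130:430];a=cv2.resize(a,None,fx=1.6,fy=1.6,interpolation=3)
s=cv2.resize(cv2.imread('pics/s8.png')[105:190,270:400],None,fx=2.4,fy=2.4,interpolation=3)
t=cv2.resize(cv2.imread('pics/t8.png')[180:300,325:445],None,fx=2.4,fy=2.4,interpolation=3)
o=np.zeros((500,800,3),np.uint8);o[:480,:480]=a;o[:s.shape[0],484:484+s.shape[1]]=s;o[208:208+288,484:484+288]=t
cv2.imwrite('pics/c8.png',o)
E
```

```text
time_s: 19.6
tcp_pos: [0.5701, -0.3979, 0.2539]
tcp_rot: [[0.013, -0.997, -0.074], [0.002, -0.074, 0.997], [-1.0, -0.013, 0.001]]
force: [0.2, -1.1, -0.1]
finger_gap: 0.0639
```

View pics/c8.png

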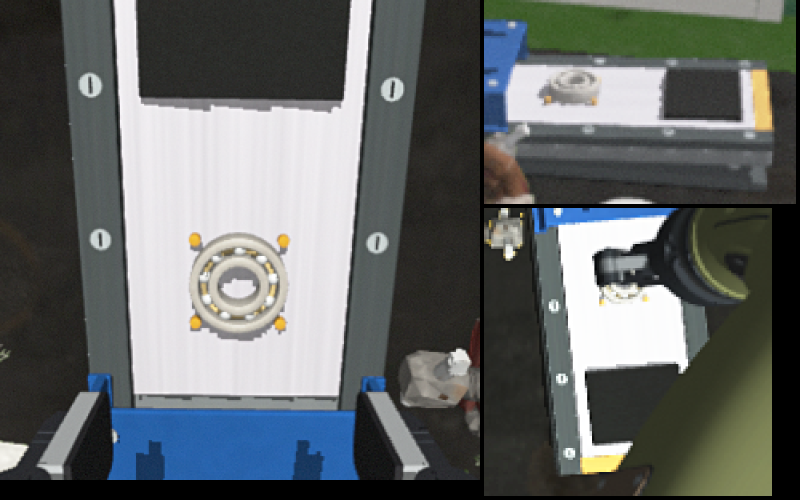

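```bash
python3 -c "from rig import arm;print(arm.job_done())"
```

```text
the job is handed in; nothing more can be done
None
```

I brought the slide plate home and set the bearing on its seat, then handed the job in at about 20 s of the 61 s. `job_done` returns no verdict, so what follows rests on my own checks.

- **Plate:** I pressed on the pad with about 11–17 N vertically and dragged it about 95 mm. At the end the drag force rose from about 5 to 8 N and the fingers slipped, which I took as the stop. In the side and top pictures the plate meets the brass stop with no visible gap. The highest vertical force I read was 16.5 N. The state is only read at the end of each move, so brief peaks in between were not seen.
- **Bearing:** I gripped it flat, lowered it until the force read about 5 N, opened the fingers and lifted clear. The last wrist picture shows it flat between the four pins, with the plate still at the stop. My position estimate at release was within 0.5 mm of the seat centre in the picture-based frame; the calibration itself is only good to about 2 mm.
- **Piston:** I planned the path to stay clear of it but did not measure its position again at the end.

Two things did not go as planned:
- **Last joint:** it ran into its range at the tray. I turned the gripper half round and carried on.
- **Descent:** the arm drifted about 4 mm sideways while coming down over the seat. I corrected that before contact.

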